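# Sort a spray can through the hand-cranked chute

### The job

The empty red spray can belongs in the red tote. First swing the sorting chute's lever fully over towards the side the red tote stands on, then lay the can in the yellow-lipped hopper on the shut gate and let it go; then take the crank by its red grip and wind it counter-clockwise (seen from above), without letting go, about two turns until the gate is fully open and the can has dropped through into the red tote. Leave the lever over and the gate open, and do not disturb the jug, funnel and screwdriver.

Things in the scene. Friction and masses are not known exactly. Their poses are not given: they have to be found in the camera images.
- sorter: Fixed aluminium sorting chute, 160 mm deep (x), 190 mm wide (y), 252 mm high; origin under its centre on the work surface, x away from the robot, y left, z up; yaw varies. Under the hopper a flap worked by the lever sends the can down the +y or -y slope into the tote there. A bracket (underside 202 mm high) carries the crank gearbox 158 mm to +y of the centre, over that tote.
- hopper (a point): Centre of the top of the shut gate (hopper floor), 227 mm high; axes as the sorter. The can lies here along x: 151 mm between end plates, 64 mm between yellow lips; all rise 25 mm. The lips stand only at the corners (36 mm long): the middle 79 mm of each long side is open for fingers, with just a sill 2 mm high, 18 mm wide, 62 mm apart. The gate slides to +y as the crank is wound.
- lever (a joint): Diverter lever at the sorter's robot side (pivot 112 mm to -x of the sorter's centre, 135 mm high, axis along the sorter's x). 0 upright, +0.47 fully over to +y (stop; feeds the tote at +y), -0.47 fully over to -y (feeds the tote at -y). Starts within 0.14 of upright; stays where left; about 1 N at the knob moves it.
- lever_knob (a point): Centre of the lever's black ball knob, 30 mm across, on a 12 mm rod, 145 mm from the pivot (280 mm high when upright). The sorter's front plate is 32 mm beyond it in +x.
- crank (a joint): Crank angle: at 0 the arm points to the sorter's -x (to the robot); grows counter-clockwise seen from above. End stops at 0 and 12.57 (two turns, gate fully open). Starts between 0 and 1.5 with the hopper still shut; the gate moves 6 mm per rad; the can drops at about 11. Stays where left; about 2 N at the grip turns it.
- crank_axis (a point): Point on the crank's upright axis, at the height of the grip's middle (303 mm). Axes as the sorter.
- crank_grip: Red upright grip, free-spinning on the crank arm: 26 mm across, 60 mm long, origin at its middle, 303 mm high, 55 mm from the crank axis. Below it the flat arm (top 271 mm high) and hub (top 273 mm). Can be held from above with the hand kept at one yaw while it goes round.
- tote_red: Fixed red open tote, 190 x 130 mm, 80 mm high, wall 4 mm, origin under its centre, 152 mm to +y or to -y of the sorter's centre (varies).
- tote_blue: The same tote in blue, on the other side of the sorter.
- can_center (a point): Centre of the red spray can lying on its side: body 52 mm across and 112 mm long, white cap 40 mm across and 18 mm long at the +x end, 130 mm in all; its x axis runs along the can. About 0.12 kg. This point is the middle of its length, on its axis, 26 mm above what it lies on. It can roll.
- jug: Bystander: closed grey jug, 76 x 100 mm (its x, y), 180 mm high, origin under its centre. Must not be moved.
- funnel: Bystander: stainless funnel standing mouth down, 104 mm across, 115 mm high, origin under its centre. Must not be moved.
- screwdriver: Bystander: stubby yellow screwdriver, 110 mm long, lying along its x. Must not be moved.
- can: The can itself (see its centre point); origin 26 mm off its axis, at mid length, on its underside as it first lies.
Things that resemble listed ones, but are neither listed nor needed, are in the scene too. Of the things that look like the can, the middle-sized one is meant. Of the things that look like the tote_red, take the one that is farthest to the robot's right at the start.

How it is judged (in metres and radians):
On the way, in this order (a step that is already met when the one before it is completed fails the run):
1. the lever is swung over to the red tote's side (((y of tote_red in the frame of sorter above 0 m and value of joint lever above 0.38 rad) or (y of tote_red in the frame of sorter below 0 m and value of joint lever below -0.38 rad))), for 0.2 s.
2. the can lies released in the hopper, the gate still shut (x of can_center in the frame of hopper between -0.02 and 0.02 m and y of can_center in the frame of hopper between -0.02 and 0.02 m and z of can_center in the frame of hopper between 0.015 and 0.036 m and value of joint crank below 3 rad and contact force between the fingers and can below 0.1 N and ((y of tote_red in the frame of sorter above 0 m and value of joint lever above 0.38 rad) or (y of tote_red in the frame of sorter below 0 m and value of joint lever below -0.38 rad))), for 0.2 s.
3. the crank is wound until the gate is fully open (value of joint crank above 11.9 rad), for 0.1 s.
At the end, for the whole second after the job is handed in: The can lies at rest inside the red tote (its centre within the walls and below the rim), the lever is over to the red tote's side (at least 0.38 rad), and the gate is open (crank at 11.9 rad or more) (x of can_center in the frame of tote_red between -0.09 and 0.09 m and y of can_center in the frame of tote_red between -0.06 and 0.06 m and z of can_center in the frame of tote_red between 0 and 0.075 m and linear speed of can below 0.06 m/s and value of joint crank above 11.9 rad and ((y of tote_red in the frame of sorter above 0 m and value of joint lever above 0.38 rad) or (y of tote_red in the frame of sorter below 0 m and value of joint lever below -0.38 rad))); the robot touches nothing.
It fails at once if the crank grip is let go between 3 and 11 rad of winding (value of joint crank between 3 and 11 rad and contact force between the fingers and crank_grip below 0.02 N).
It fails at once if the jug is moved more than 30 mm (distance of jug from where it was at the start of the episode above 0.03 m).
It fails at once if the funnel is moved more than 30 mm (distance of funnel from where it was at the start of the episode above 0.03 m).
It fails at once if the screwdriver is moved more than 30 mm (distance of screwdriver from where it was at the start of the episode above 0.03 m).
It also fails if it takes over 72 s, if anything falls off the work surface, if the arm or the gripper's body presses on something with over 40 N, if the wrist force passes 120 N, or if a joint passes its speed limit or range.

### The arm

A 6-joint arm with a two-finger parallel gripper is mounted at the origin on the work surface. World frame = base frame: x ahead of the robot, y to its left, z up, the work surface at z = 0. Lengths are in mm, angles in rad, forces in N, time in s.
With the tool pointing down it reaches from about 275 to 750 mm from the base axis. Payload 10.2 kg.
Tool frame: the origin (TCP) lies at the very end of the fingers, on their centre line; the grasp point (between the pads) lies 19 mm behind it; z points along the fingers, y is the line along which they close (so a half turn about z gives the same grasp; the last joint's range is limited). The gripper opens to 85 mm and grips with 20 to 120 N. Pads are 22 mm wide; open, the fingers measure 114 mm over their backs; the gripper's body (76 mm by 85 mm) begins 54 mm behind the grasp point. The pads swing forward as they close: fully open they stand 13 mm farther back than shut.
Start: joints at [-1.41, 0.313, 1.498, -0, 1.331, -0.223], TCP at [196.572, -486.817, 231.294] pointing down, gripper open.
Joint ranges: [-2.94, 2.94], [-0.97, 2.17], [0.19, 2.56], [-1.23, 4.37], [0.02, 3.11], [-2.88, 2.88]. Speed limits (rad/s): [2.39, 2.39, 3.01, 3.14, 3.14, 3.14].

### API

Orientations are given as a unit quaternion [w, x, y, z].
In Python, from rig import ctrl, optics gives the robot as it stands. The module is installed in compiled form; this text tells all that it offers.
- The arm moves only by the shell command python3 -m handwheel 'ROWS' [FORCE]. ROWS is JSON, a list that holds one entry, the list of rows, each a list of 5 numbers: the gripper command: -1 is fully open, 1 is shut, values between are in proportion, then the shift along the world's x, y, z in units of 50 mm (1.0 is 50 mm), then the turn about the world's z in units of 8 degrees (1.0 is 8 degrees). In form: [[[gripper, tx, ty, tz, twist], ...]]. A call has 1 to 10 rows; each row shifts and turns the commanded pose from where the row before left it; what a row does not reach is not made up. A row lasts 1/10 s, in which the tool goes at most 50 mm and 8.59 degrees, less where a joint would pass 70% of its speed; a pose out of reach is approached as far as the arm can. A call is refused whole if a number of a shift passes 1 or a number of a turn 1, either way. A call with a gripper value outside its range is refused whole. The fingers move at their own pace and stop on an object; FORCE is the grip in N (left out, the last holds). Time passes only in rows, so rows that do not move let the fingers close. It gives the time, the measured TCP pose, the force, the opening and the grip force at its end, in the units of the state.
- ctrl.sense(): the state, without advancing time (a new reading comes with each control period).
- optics.capture(name): name is "scene" or "top" or "wrist"; returns a dict with "img" (384x512x3 uint8, blue, green, red), "K" (3x3 intrinsics, pixels), "R" (3x3) and "t" (3): a world point X has camera coordinates R X + t. Camera axes: x right, y down, z forward; pixel columns grow to the right and rows downward; lengths in mm; the calibration is good to about 2 mm. A picture is of the moment at which its call begins. There is no depth.
- ctrl.finish_job(): hands the job in; it is judged then, once.
The state is a dict: "time_s": time; "joints": joint angles; "dq": joint speeds; "tau": joint torques, N m; "eef_pos": TCP position; "ee_rot": TCP orientation; "force": force on the tool from outside, world axes, zero at the start; "wrist_torque": the same for the moment, N m; "grip_width": opening from 0.0 (shut) to 1.0 (fully open); "grip_force": force on a finger pad.
Only numpy, scipy, OpenCV 4.12 (cv2) and the standard library are available. Lean on these libraries where they do the work, as an engineer would, in place of code of your own. Each camera call takes 0.05 s, during which the arm holds its last target. There are 200 camera calls.

## Working session

There is one attempt and no reset: what is moved stays moved. The work goes in short steps, Python scripts to look and compute and a shell command to move; the robot and the scene stay as the last step left them, time stands still between calls to the robot, and variables do not carry over. Pictures are saved under pics/ and viewed, at most 10 in all, crops included, and the job is handed in when it is done.

```bash
mkdir -p pics
python3 - <<'E'
from rig import ctrl,optics
import cv2,pickle
d={}
for n in("scene","top","wrist"):
    d[n]=optics.capture(n);cv2.imwrite(f"pics/{n}0.png",d[n]["img"])
pickle.dump(d,open("cap0.pkl","wb"))
for n in d:print(n,d[n]["K"].tolist(),d[n]["R"].round(4).tolist(),d[n]["t"].round(1).tolist())
print(ctrl.sense())
E
```

```text
scene [[377.34573368893695, 0.0, 259.5903009941611], [0.0, 377.34573368893695, 195.5298961979512], [0.0, 0.0, 1.0]] [[-0.8767, 0.481, -0.0111], [0.3907, 0.6984, -0.5997], [-0.2807, -0.53, -0.8002]] [398.5, -2.7, 1404.4]
top [[431.69757837583813, 0.0, 255.29123598428592], [0.0, 431.69757837583813, 189.78454202519453], [0.0, 0.0, 1.0]] [[-0.0297, -0.9996, 0.004], [-0.9764, 0.0281, -0.214], [0.2138, -0.0103, -0.9768]] [-65.8, 438.0, 1389.4]
wrist [[302.73699621506364, 0.0, 253.83562277223342], [0.0, 302.73699621506364, 191.49295268182075], [0.0, 0.0, 1.0]] [[0.374, -0.9274, -0.0012], [-0.8768, -0.3539, 0.3256], [-0.3024, -0.1207, -0.9455]] [-524.9, -41.2, 381.3]
{'time_s': 0.15, 'joints': array([-1.41041757e+00,  3.13284309e-01,  1.49822675e+00,  2.57749715e-05,
        1.33100245e+00, -2.23426674e-01]), 'dq': array([-0.00028627, -0.00110248, -0.00167681, -0.0010868 , -0.00157892,
        0.00267708]), 'tau': array([ 1.67807546e-03, -4.12365890e+01, -2.59797460e+01, -2.22727958e-04,
        3.17896775e-03,  5.93801147e-06]), 'eef_pos': array([ 196.53928073, -486.62811806,  230.89904493]), 'ee_rot': array([-4.59801236e-04,  9.81643594e-01,  1.90723997e-01,  2.70231048e-05]), 'force': array([-0.35294363,  0.33272427,  0.40399031]), 'wrist_torque': array([-0.00645123,  0.03436277,  0.0186444 ]), 'grip_force': 0.0, 'grip_width': 0.9979930761966318}
```

View pics/scene0.png

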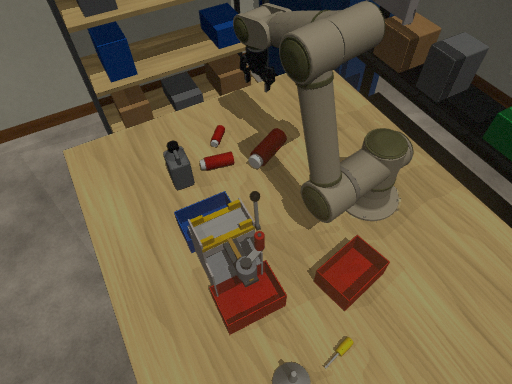

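View pics/top0.png

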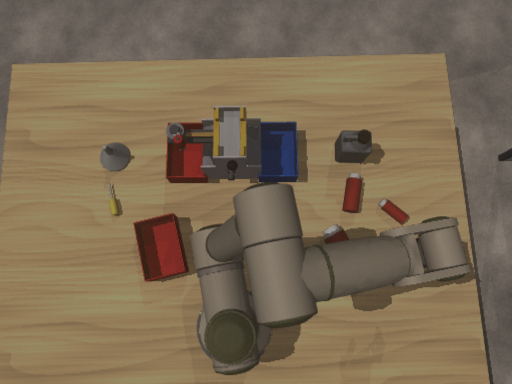

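Two red totes: (185,150) at the sorter and (160,247). The first is farther right, so it is `tote_red`, at the sorter's +y side. Three cans in the top view: small (393,211), middle (353,192) and large (333,235). The middle one is meant; I'll confirm it in an enlarged crop.

```bash
cat > h.py <<'E'
import numpy as np,pickle
def ray(c,uv,z):
    d=c["R"].T@np.linalg.solve(c["K"],[uv[0],uv[1],1.]);o=-c["R"].T@c["t"]
    return o+d*(z-o[2])/d[2]
def proj(c,X):
    q=(c["R"]@np.asarray(X,float).T).T+c["t"];q=q@c["K"].T
    return q[:,:2]/q[:,2:]
E
python3 - <<'E'
import pickle,cv2
d=pickle.load(open("cap0.pkl","rb"))
cv2.imwrite("pics/c1.png",cv2.resize(d["top"]["img"][95:260,160:420],None,fx=3,fy=3,interpolation=cv2.INTER_CUBIC))
E
```

```text
(no output)
```

View pics/c1.png

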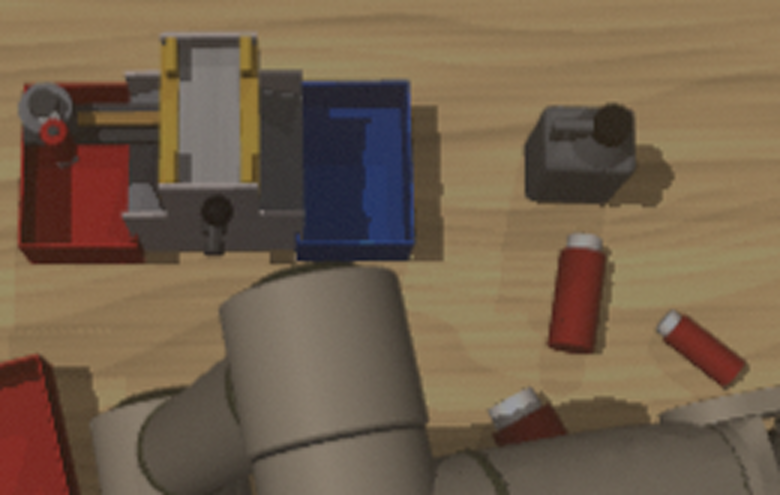

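Run:
```python
from h import *
from scipy.optimize import least_squares
c=pickle.load(open("cap0.pkl","rb"))["top"]
P=lambda u,v:(160+u/3,95+v/3)
# rim corners of totes (z=80), hopper top corners (z=252), in sorter frame
M=[((-95,-217,80),(412,246)),((95,-217,80),(411,80)),((95,217,80),(22,84)),((-95,217,80),(20,246)),
   ]
for uv,z in [((161,36),252),((258,36),252),((258,185),252),((161,185),252),((217,210),280),((53,131),333),((48,108),273)]:
    print(uv,z,ray(c,P(*uv),z).round(1))
def w(p,X):
    a=p[2];R=np.array([[np.cos(a),-np.sin(a),0],[np.sin(a),np.cos(a),0],[0,0,1]]);return np.asarray(X,float)@R.T+[p[0],p[1],0]
f=lambda p:(proj(c,w(p,[m[0] for m in M]))-[P(*m[1]) for m in M]).ravel()
r=least_squares(f,[600,0,0]);p=r.x;print(p.round(3),r.fun.round(1))
print("hopper",w(p,[[0,0,227]]),"axis",w(p,[[0,158,303]]),"knob0",w(p,[[-112,0,280]]))
a=ray(c,P(586,238),22);b=ray(c,P(574,346),26);print("can cap,base",a,b,(a+b)/2,np.linalg.norm(a-b),np.degrees(np.arctan2(*(a-b)[1::-1])))
print("jug",ray(c,P(585,120),180), "funnel",ray(c,(115,157),60))
```

```text
(161, 36) 252 [646.1  39.6 252. ]
(258, 36) 252 [643.4 -56.3 252. ]
(258, 185) 252 [489.9 -52.5 252. ]
(161, 185) 252 [492.6  40.9 252. ]
(217, 210) 280 [458.2 -13.7 280. ]
(53, 131) 333 [521.8 131.3 333. ]
(48, 108) 273 [566.2 146.7 273. ]
[ 5.6863e+02 -5.5240e+00 -2.3000e-02] [ 0.9 -0.3 -0.3  0.3  0.4 -0.4 -1.1  0.4]
hopper [[568.63018942  -5.52437915 227.        ]] axis [[572.2476131  152.43420481 303.        ]] knob0 [[456.65954763  -2.96012945 280.        ]]
can cap,base [ 485.69035903 -422.40601614   22.        ] [ 360.94753765 -398.14036904   26.        ] [ 423.31894834 -410.27319259   24.        ] 127.14398576159377 -11.00801015545207
jug [ 571.98383279 -391.72488846  180.        ] funnel [559.11053372 388.05025576  60.        ]
```

The crop confirms it: the middle can is at crop (580,293), with the small one at (702,348) and the larger one half hidden at (528,418). The lever knob is at (217,210) and the grip at (53,131). I'll start with the lever.

```bash
python3 -m handwheel '[[[1,0.43,0.68,0.05,-0.29],[1,0.43,0.68,0.05,-0.29],[1,0.43,0.68,0.05,-0.29],[1,0.43,0.68,0.05,-0.29],[1,0.43,0.68,0.05,-0.29],[1,0.43,0.68,0.05,-0.29],[1,0.43,0.68,0.05,-0.29],[1,0.43,0.68,0.05,-0.29],[1,0.43,0.68,0.05,-0.29],[1,0.43,0.68,0.05,-0.29]]]' 30; python3 -m handwheel '[[[1,0.43,0.68,0,0],[1,0.2,0.4,0,0],[1,0,0,0,0],[1,0,0,0,0]]]'
```

```text
time_s: 1.15
eef_pos: [412.1, -145.2, 256.4]
ee_rot: [-0.0, 1.0, -0.011, -0.0]
force: [1.2, -0.1, 0.0]
grip_width: -0.0
grip_force: 0.0
time_s: 1.55
eef_pos: [442.9, -92.8, 256.1]
ee_rot: [0.0, 1.0, -0.01, -0.0]
force: [-0.4, 0.0, 0.3]
grip_width: 0.004
grip_force: 0.0
```

```bash
python3 -m handwheel '[[[1,0.12,0.3,0,0],[1,0.12,0.3,0,0],[1,0,0.3,0,0],[1,0,0.3,0,0],[1,0,0.3,0,0],[1,0,0.3,0,0],[1,0,0.3,0,0],[1,0,0.2,0,0],[1,0,0.12,0,0],[1,0,0,0,0]]]'
python3 - <<'E'
from rig import optics
import cv2,pickle
c=optics.capture("top");pickle.dump(c,open("cap1.pkl","wb"))
s=optics.capture("scene")["img"]
a=cv2.resize(c["img"][100:200,150:300],None,fx=3,fy=3);b=cv2.resize(s[170:320,160:310],None,fx=2,fy=2)
cv2.imwrite("pics/l1.png",cv2.hconcat([a,b]))
E
```

```text
time_s: 2.55
eef_pos: [455.0, 28.2, 256.3]
ee_rot: [-0.0, 1.0, -0.011, -0.0]
force: [-1.3, 0.7, -0.2]
grip_width: -0.004
grip_force: 0.0
```

View pics/l1.png

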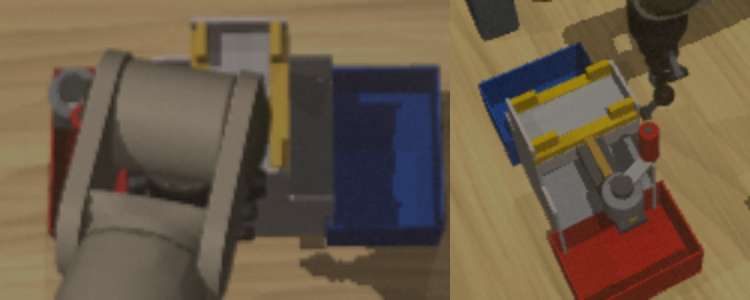

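The lever has swung left; its knob is at crop (664,95), i.e. scene (267,217). Next I'll check the angle.

Run:
```python
from h import *
c=pickle.load(open("cap0.pkl","rb"))["scene"]
for q in(-.07,.3,.38,.43,.47,.5):
    print(q,proj(c,[[456.7+.023*145*np.sin(q),-3+145*np.sin(q),135+145*np.cos(q)]]).round(1))
```

```text
-0.07 [[255.7 195.1]]
0.3 [[264.5 210.1]]
0.38 [[266.4 213.8]]
0.43 [[267.5 216.2]]
0.47 [[268.4 218.1]]
0.5 [[269.1 219.5]]
```

```bash
python3 -m handwheel '[[[1,0,0.08,0,0],[1,0,0.06,0,0],[1,0,0,0,0]]]'; python3 -m handwheel '[[[1,0,-0.6,0,0],[1,0,-0.9,0,0],[1,-0.08,-0.9,0,-0.15],[-1,-0.08,-0.9,0,-0.15],[-1,-0.08,-0.9,0,-0.15],[-1,-0.08,-0.9,0,-0.15],[-1,-0.08,-0.9,-0.2,-0.15],[-1,-0.08,-0.9,-0.4,-0.15],[-1,-0.08,-0.9,-0.5,-0.15],[-1,-0.08,-0.9,-0.5,-0.15]]]'; python3 -m handwheel '[[[-1,0,-0.1,-0.4,0],[-1,0,0,0,0],[-1,0,0,0,0]]]'
python3 - <<'E'
from rig import optics
import cv2,pickle
d={n:optics.capture(n) for n in("scene","top","wrist")}
pickle.dump(d,open("cap2.pkl","wb"))
a=cv2.resize(d["wrist"]["img"],(400,300));b=cv2.resize(d["scene"]["img"][100:275,160:320],(274,300));
cv2.imwrite("pics/w2.png",cv2.hconcat([a,b]))
E
```

```text
time_s: 2.95
eef_pos: [455.1, 34.6, 256.2]
ee_rot: [0.001, 1.0, -0.011, -0.0]
force: [-0.8, -4.7, -0.9]
grip_width: -0.003
grip_force: 2.4
time_s: 3.95
eef_pos: [423.0, -398.7, 177.1]
ee_rot: [0.0, 0.995, -0.095, 0.0]
force: [0.5, 0.7, 0.1]
grip_width: 1.003
grip_force: 0.0
time_s: 4.25
eef_pos: [423.6, -401.5, 158.4]
ee_rot: [-0.0, 0.996, -0.094, 0.0]
force: [0.0, -0.4, 0.4]
grip_width: 1.003
grip_force: 0.0
```

View pics/w2.png

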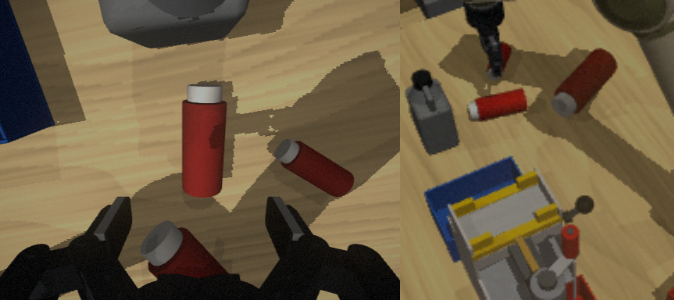

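The lever rests at its stop; the knob is at scene (266,219). In the wrist view the target can runs from its cap tip at (204,86) to its base at (203,196). The big can's cap is at (163,242) and the small can is at (315,165).

Run:
```python
from h import *
c=pickle.load(open("cap2.pkl","rb"))["wrist"]
f=1.28
g=lambda u,v,z:ray(c,(u*f,v*f),z)
a=g(205,86,26);b=g(203,192,26);print(a,b,(a+b)/2,np.linalg.norm(a-b),np.degrees(np.arctan2(*(a-b)[1::-1])))
print(g(182,150,26),g(226,150,26))
print("big",g(145,255,30),g(175,228,45),g(203,255,60)); print("small",g(280,150,18))
```

```text
[ 487.57042711 -421.31868979   26.        ] [ 355.28943636 -394.7331834    26.        ] [ 421.42993173 -408.0259366    26.        ] 134.92608964001312 -11.363776347963551
[ 417.60832234 -379.81141283   26.        ] [ 407.43084608 -433.18798864   26.        ]
big [ 272.93261861 -294.89824755   30.        ] [ 320.85775976 -351.11965851   45.        ] [ 284.86123922 -381.11398909   60.        ]
small [ 391.6753286  -501.09420592   18.        ]
```

```bash
python3 -m handwheel '[[[-1,-0.03,-0.15,-0.4,-0.06],[-1,0,0,-0.6,0],[-1,0,0,-0.6,0],[-1,0,0,-0.6,0],[-1,0,0,-0.5,0],[-1,0,0,-0.35,0],[-1,0,0,0,0],[1,0,0,0,0],[1,0,0,0,0],[1,0,0,0,0]]]' 30; python3 -m handwheel '[[[1,0,0,0,0],[1,0,0,0,0],[1,0,0,0.3,0],[1,0,0,0.6,0],[1,0,0,0,0]]]'
```

```text
time_s: 5.4
eef_pos: [422.4, -410.0, 7.1]
ee_rot: [0.001, 0.995, -0.098, 0.001]
force: [1.0, 1.7, 5.3]
grip_width: 0.601
grip_force: 30.3
time_s: 5.9
eef_pos: [423.2, -411.3, 55.2]
ee_rot: [0.003, 0.995, -0.098, 0.002]
force: [-0.0, -0.9, -1.1]
grip_width: 0.598
grip_force: 32.0
```

```bash
python3 -m handwheel '[[[1,0,0,0.9,0],[1,0,0,0.9,0],[1,0.1,0.4,0.9,0],[1,0.25,0.7,0.9,0.15],[1,0.28,0.8,0.8,0.15],[1,0.28,0.8,0.3,0.15],[1,0.28,0.8,0,0.2],[1,0.28,0.8,0,0.2],[1,0.28,0.8,0,0.2],[1,0.28,0.8,0,0.2]]]'; python3 -m handwheel '[[[1,0.28,0.8,0,0],[1,0.28,0.7,0,0],[1,0.3,0.6,0,0],[1,0.28,0.5,0,0],[1,0.02,0.4,0,0],[1,0,0,0,0],[1,0,0,0,0]]]';python3 - <<'E'
from rig import optics
import cv2,pickle
d={n:optics.capture(n) for n in("scene","top","wrist")}
pickle.dump(d,open("cap3.pkl","wb"))
a=cv2.resize(d["wrist"]["img"],(400,300));b=cv2.resize(d["scene"]["img"][150:300,160:320],(320,300));
cv2.imwrite("pics/w3.png",cv2.hconcat([a,b]))
E
```

```text
time_s: 6.9
eef_pos: [519.6, -123.4, 273.7]
ee_rot: [0.0, 1.0, -0.011, 0.0]
force: [1.3, -0.5, -0.9]
grip_width: 0.601
grip_force: 32.4
time_s: 7.6
eef_pos: [577.3, 24.7, 273.4]
ee_rot: [0.0, 1.0, -0.011, 0.0]
force: [-0.2, -1.4, -0.9]
grip_width: 0.596
grip_force: 32.4
```

View pics/w3.png

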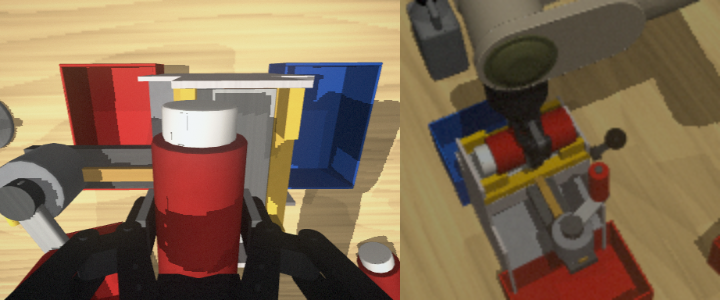

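The can is held level above the hopper but about 30 mm too far to +y, with its cap at wrist (200,120). The hopper's far plate runs from (138,77) to (315,79).

```bash
python3 -m handwheel '[[[1,-0.1,-0.3,0,0],[1,-0.07,-0.3,0,0],[1,0,0,0,0],[1,0,0,0,0]]]'
python3 - <<'E'
from h import *
from rig import optics
import cv2
d=pickle.load(open("cap3.pkl","rb"));c=d["wrist"];f=1.28
print("cap end top",ray(c,(200*f,100*f),313),"body-cap shoulder L/R",ray(c,(153*f,148*f),293),ray(c,(247*f,148*f),293))
print("plate",ray(c,(138*f,77*f),252),ray(c,(315*f,79*f),252))
s=d["scene"]; print("grip top",ray(s,(160+198/2,150+171/2),333))
d={n:optics.capture(n) for n in("top","wrist")}
pickle.dump(d,open("cap4.pkl","wb"))
a=cv2.resize(d["wrist"]["img"],(512,384));b=cv2.resize(d["top"]["img"][95:191,150:300],(600,384))[:,:288]
cv2.imwrite("pics/w4.png",cv2.hconcat([a,b]))
E
```

```text
time_s: 8.15
eef_pos: [568.9, -6.1, 273.4]
ee_rot: [-0.0, 1.0, -0.012, 0.0]
force: [-0.0, -0.3, -0.7]
grip_width: 0.598
grip_force: 32.4
cap end top [649.40098542  21.49797444 313.        ] body-cap shoulder L/R [621.53961537  47.74730221 293.        ] [620.30397873  -3.78770522 293.        ]
plate [657.73904077  62.01597141 252.        ] [653.64992731 -55.45826978 252.        ]
grip top [526.02161251 134.86920258 333.        ]
```

View pics/w4.png

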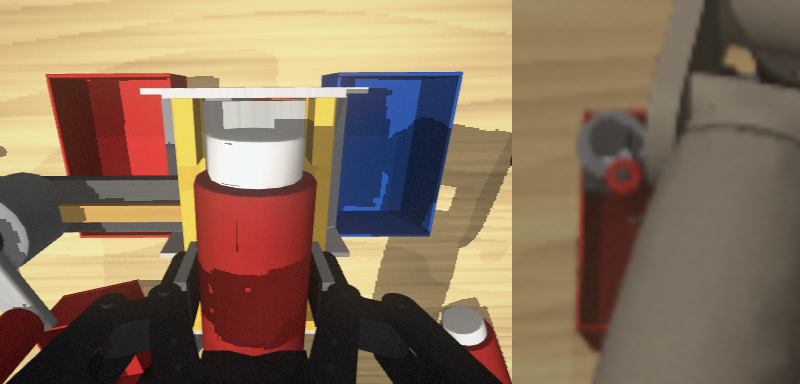

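The can is centred between the lips (cap (254,155), lips (186) and (324)). I'll lower and release it.

```bash
python3 -m handwheel '[[[1,0,0.01,-0.25,0],[1,0,0,-0.25,0],[1,0,0,-0.2,0],[1,0,0,-0.08,0],[1,0,0,0,0],[1,0,0,0,0]]]';python3 -m handwheel '[[[0.4,0,0,0,0],[0,0,0,0,0],[-0.4,0,0,0,0],[-0.7,0,0,0,0],[-0.7,0,0,0,0],[-0.7,0,0,0.2,0],[-0.7,0,0,0.5,0],[-0.7,0,0,0.9,0],[-0.7,0,0,0.9,0],[-0.7,0,0,0,0]]]'
python3 - <<'E'
from rig import optics
import cv2,pickle
d={n:optics.capture(n) for n in("top","wrist","scene")}
pickle.dump(d,open("cap5.pkl","wb"))
a=cv2.resize(d["wrist"]["img"],(480,360));b=cv2.resize(d["scene"]["img"][160:310,180:310],(312,360))
cv2.imwrite("pics/w5.png",cv2.hconcat([a,b]))
E
```

```text
time_s: 8.85
eef_pos: [568.9, -4.5, 234.1]
ee_rot: [-0.0, 1.0, -0.011, -0.0]
force: [-1.2, 0.3, 2.1]
grip_width: 0.599
grip_force: 32.6
time_s: 9.85
eef_pos: [570.0, -4.8, 366.4]
ee_rot: [0.001, 1.0, -0.011, 0.006]
force: [0.4, 0.1, -0.2]
grip_width: 0.848
grip_force: 0.0
```

View pics/w5.png

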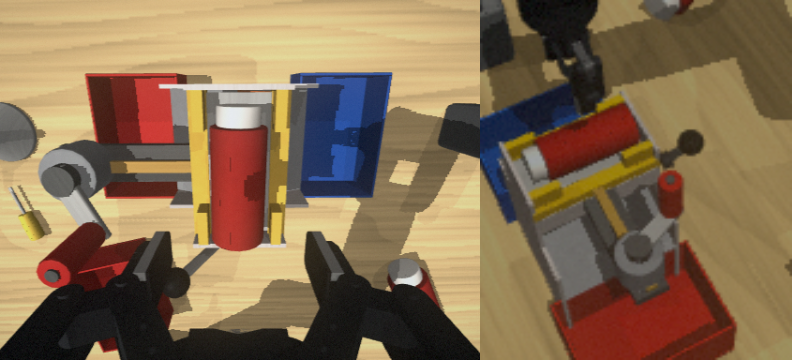

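The can lies in the hopper: body from (238,245) to cap (238,115) in the wrist view, between the lips. The lever is over. The grip top is at wrist (53,275) and scene (260,234).

Run:
```python
from h import *
from rig import ctrl
d=pickle.load(open("cap5.pkl","rb"));f=512/480
A=np.array([572.2,152.4])
for n,u,z in [("wrist",(53*f,275*f),333),("scene",(260,234.2),333),("top",(160+53/3,95+131/3),333)]:
    p=ray(d[n],u,z)[:2]; v=p-A; print(n,p.round(1),np.linalg.norm(v).round(1),"crank",(np.arctan2(-v[1],-v[0])+.023).round(3))
print("hub",ray(d["wrist"],(61*f,181*f),290))
print(ctrl.sense()["eef_pos"])
```

```text
wrist [525.4 130.3] 51.7 crank 0.464
scene [522.1 132.8] 53.8 crank 0.395
top [521.8 131.3] 54.7 crank 0.42
hub [582.88720571 137.1276444  290.        ]
[568.91310192  -4.6869751  359.10212311]
```

```bash
python3 -m handwheel '[[[-1,-0.25,0.7,0,0],[-1,-0.25,0.7,0,0],[-1,-0.25,0.7,0,0],[-1,-0.2,0.62,0,0],[-1,0,0,0,0],[-1,0,0,-0.5,0],[-1,0,0,-0.5,0],[-1,0,0,-0.4,0],[-1,0,0,-0.08,0],[-1,0,0,0,0]]]'; python3 -m handwheel '[[[1,0,0,0,0],[1,0,0,0,0],[1,0,0,0,0],[1,0,0,0,0],[1,0,0,0,0],[1,0,0,0,0]]]' 40
```

```text
time_s: 11.0
eef_pos: [521.5, 130.9, 284.8]
ee_rot: [0.0, 1.0, -0.012, -0.001]
force: [-0.3, -0.8, 0.6]
grip_width: 1.003
grip_force: 0.0
time_s: 11.6
eef_pos: [521.6, 131.3, 285.7]
ee_rot: [0.0, 1.0, -0.011, 0.0]
force: [-1.4, -0.5, 4.0]
grip_width: 0.294
grip_force: 39.2
```

Run:
```python
import numpy as np
a0=.42-.023;P=lambda k:-1.1*np.array([np.cos(a0+k*2*np.pi/30),np.sin(a0+k*2*np.pi/30)])
p=P(0)
for k in range(1,31):
    s=(P(k)-p).round(2);p=p+s;print(f"[1,{s[0]:g},{s[1]:g},0,0]",end="," if k%10 else "\n")
```

```text
[1,0.11,-0.2,0,0],[1,0.15,-0.18,0,0],[1,0.18,-0.14,0,0],[1,0.21,-0.09,0,0],[1,0.23,-0.06,0,0],[1,0.23,-0,0,0],[1,0.22,0.04,0,0],[1,0.21,0.09,0,0],[1,0.19,0.13,0,0],[1,0.16,0.17,0,0]
[1,0.12,0.2,0,0],[1,0.08,0.21,0,0],[1,0.02,0.23,0,0],[1,-0.01,0.23,0,0],[1,-0.07,0.22,0,0],[1,-0.11,0.2,0,0],[1,-0.15,0.18,0,0],[1,-0.18,0.14,0,0],[1,-0.21,0.09,0,0],[1,-0.23,0.06,0,0]
[1,-0.23,0,0,0],[1,-0.22,-0.04,0,0],[1,-0.21,-0.09,0,0],[1,-0.19,-0.13,0,0],[1,-0.16,-0.17,0,0],[1,-0.12,-0.2,0,0],[1,-0.08,-0.21,0,0],[1,-0.03,-0.23,0,0],[1,0.02,-0.23,0,0],[1,0.07,-0.22,0,0]
```

```bash
python3 -m handwheel '[[[1,0.11,-0.2,0,0],[1,0.15,-0.18,0,0],[1,0.18,-0.14,0,0],[1,0.21,-0.09,0,0],[1,0.23,-0.06,0,0],[1,0.23,0,0,0]]]'; python3 -m handwheel '[[[1,0.22,0.04,0,0],[1,0.21,0.09,0,0],[1,0.19,0.13,0,0],[1,0.16,0.17,0,0]]]'
```

```text
time_s: 12.2
eef_pos: [578.2, 97.3, 285.6]
ee_rot: [-0.0, 1.0, -0.012, 0.001]
force: [-2.5, 4.8, 5.5]
grip_width: 0.295
grip_force: 39.8
time_s: 12.6
eef_pos: [616.8, 119.3, 285.6]
ee_rot: [-0.0, 1.0, -0.011, -0.0]
force: [-6.9, 2.8, 7.1]
grip_width: 0.289
grip_force: 39.9
```

```bash
python3 -m handwheel '[[[1,0.12,0.2,0,0],[1,0.08,0.21,0,0],[1,0.02,0.23,0,0],[1,-0.01,0.23,0,0],[1,-0.07,0.22,0,0],[1,-0.11,0.2,0,0],[1,-0.15,0.18,0,0],[1,-0.18,0.14,0,0],[1,-0.21,0.09,0,0],[1,-0.23,0.06,0,0]]]'; python3 -m handwheel '[[[1,-0.23,0,0,0],[1,-0.22,-0.04,0,0],[1,-0.21,-0.09,0,0],[1,-0.19,-0.13,0,0],[1,-0.16,-0.17,0,0],[1,-0.12,-0.2,0,0],[1,-0.08,-0.21,0,0],[1,-0.03,-0.23,0,0],[1,0.02,-0.23,0,0],[1,0.07,-0.22,0,0]]]'
```

```text
time_s: 13.6
eef_pos: [579.9, 206.8, 285.6]
ee_rot: [0.0, 1.0, -0.012, 0.001]
force: [1.9, -6.1, 6.3]
grip_width: 0.294
grip_force: 40.0
time_s: 14.6
eef_pos: [521.9, 130.4, 285.6]
ee_rot: [-0.0, 1.0, -0.011, 0.0]
force: [0.8, 1.6, 4.2]
grip_width: 0.292
grip_force: 39.9
```

One turn is done with low forces. Now the second.

```bash
python3 -m handwheel '[[[1,0.11,-0.2,0,0],[1,0.15,-0.18,0,0],[1,0.18,-0.14,0,0],[1,0.21,-0.09,0,0],[1,0.23,-0.06,0,0],[1,0.23,0,0,0],[1,0.22,0.04,0,0],[1,0.21,0.09,0,0],[1,0.19,0.13,0,0],[1,0.16,0.17,0,0]]]'; python3 -m handwheel '[[[1,0.12,0.2,0,0],[1,0.08,0.21,0,0],[1,0.02,0.23,0,0],[1,-0.01,0.23,0,0],[1,-0.07,0.22,0,0],[1,-0.11,0.2,0,0],[1,-0.15,0.18,0,0],[1,-0.18,0.14,0,0],[1,-0.21,0.09,0,0],[1,-0.23,0.06,0,0]]]'; python3 -m handwheel '[[[1,-0.23,0,0,0],[1,-0.22,-0.04,0,0],[1,-0.21,-0.09,0,0],[1,-0.19,-0.13,0,0],[1,-0.16,-0.17,0,0],[1,-0.12,-0.2,0,0],[1,-0.08,-0.21,0,0]]]';  python3 -m handwheel '[[[1,0,-0.16,0,0],[1,0,0,0,0],[1,0,0,0,0],[1,0,0,0,0]]]'
```

```text
time_s: 15.6
eef_pos: [616.7, 119.1, 285.6]
ee_rot: [-0.0, 1.0, -0.011, -0.0]
force: [-6.3, 2.9, 8.9]
grip_width: 0.295
grip_force: 40.1
time_s: 16.6
eef_pos: [579.8, 206.8, 285.6]
ee_rot: [0.0, 1.0, -0.012, 0.001]
force: [0.3, -3.9, 6.4]
grip_width: 0.294
grip_force: 40.1
time_s: 17.3
eef_pos: [518.9, 164.8, 285.7]
ee_rot: [-0.0, 1.0, -0.011, 0.001]
force: [4.2, 0.4, 4.3]
grip_width: 0.291
grip_force: 40.0
time_s: 17.7
eef_pos: [517.8, 156.8, 285.6]
ee_rot: [0.0, 1.0, -0.011, -0.002]
force: [-11.1, -0.3, 9.2]
grip_width: 0.299
grip_force: 40.3
```

```bash
python3 -m handwheel '[[[-1,0,0,0,0],[-1,0,0,0,0],[-1,0,0,0,0],[-1,0,0,0,0],[-1,0,0,0.5,0],[-1,0,0,0.8,0],[-1,0,0,0.8,0],[-1,0,0,0.5,0],[-1,-0.5,-0.5,0,0],[-1,-0.5,-0.5,0,0]]]'; python3 -m handwheel '[[[-1,-0.5,-0.6,0,0],[-1,-0.5,-0.6,0,0],[-1,0,-0.6,0,0],[-1,0,-0.6,0,0],[-1,0,0,0,0],[-1,0,0,0,0]]]'
python3 - <<'E'
from rig import optics
import cv2,pickle
d={n:optics.capture(n) for n in("top","wrist","scene")}
pickle.dump(d,open("cap6.pkl","wb"))
a=cv2.resize(d["top"]["img"][95:200,150:310],(480,315));b=cv2.resize(d["scene"]["img"][190:330,170:310],(315,315))
cv2.imwrite("pics/w6.png",cv2.hconcat([a,b]))
E
```

```text
time_s: 18.7
eef_pos: [468.3, 106.9, 415.2]
ee_rot: [0.0, 1.0, -0.011, 0.0]
force: [-0.8, -0.3, 0.1]
grip_width: 1.001
grip_force: 0.0
time_s: 19.3
eef_pos: [418.6, -12.9, 415.2]
ee_rot: [-0.0, 1.0, -0.012, 0.0]
force: [-0.4, 0.6, -0.2]
grip_width: 0.999
grip_force: 0.0
```

View pics/w6.png

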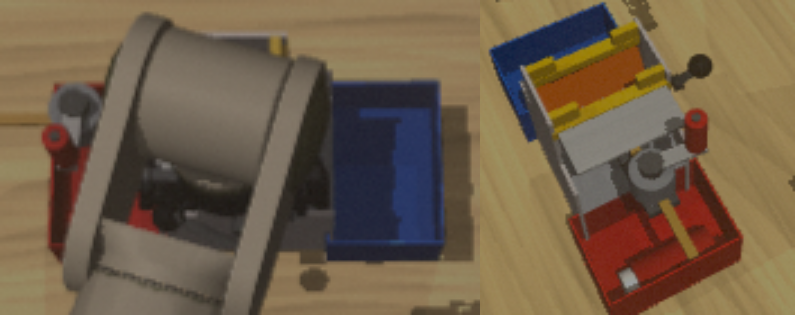

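The can is in the red tote with its cap at (630,278). The gate is open, showing the orange chute at (590,85), and the lever knob is over at (700,66).

```bash
python3 -c "
from rig import ctrl
print(ctrl.finish_job())"
```

```text
the job is handed in; nothing more can be done
None
```

I've handed the job in: the last picture shows the can in the red tote, the lever over to that tote's side and the gate open, with the crank at about 12.5 rad; the judge's verdict was not returned.

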